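# Seat the board carrier under the retaining lip

## Robot

A 7-joint arm with a two-finger parallel gripper is mounted at the origin on the work surface. World frame = base frame: x ahead of the robot, y to its left, z up, the work surface at z = 0. Lengths are in m, angles in rad, forces in N, time in s.
With the tool pointing down it reaches from about 0.425 to 0.825 m from the base axis. Payload 3.6 kg.
Tool frame: the origin (TCP) lies midway between the tips of the shut fingers; the grasp point (between the pads) lies 19 mm behind it; x points along the fingers, y is the direction in which the jaws open and shut, and the axes are right-handed (so a half turn about x gives the same grasp; the last joint's range is limited). The gripper opens to 85 mm and grips with 20 to 120 N. Pads are 22 mm wide; open, the fingers measure 114 mm over their backs; the gripper's body (76 mm by 85 mm) begins 54 mm behind the grasp point. The pads swing forward as they close: fully open they stand 13 mm farther back than shut.
Start: joints at [-1.145, 0.615, -0.013, 1.423, 0.008, 1.103, -0.04], TCP at [0.284, 0.585, 0.195] pointing down, gripper open.
Joint ranges: [-3.12, 3.12], [-0.3, 2.06], [-1.34, 1.32], [0.26, 2.42], [-1.36, 4.5], [0.01, 1.98], [-2.84, 2.84]. Speed limits (rad/s): [2.79, 2.79, 3.14, 3.14, 3.14, 3.14, 3.14].

## Interface

Orientations are given as a unit quaternion [x, y, z, w].
In Python, from cell import manip gives the robot as it stands. The module is installed in compiled form; this text tells all that it offers.
- The arm moves only by the tool apply_moves, never from a script. Its argument "targets" is a list that holds one entry, the list of rows, each a list of 5 numbers: the shift along the tool's x, y, z in m, then the turn about the tool's x in degrees, then the finger opening in m, from 0 to 0.0854. In form: [[[x, y, z, roll, grip], ...]]. A call has 1 to 20 rows; each row is the pose to reach, as a shift and turn from the pose commanded when the call began, along the tool's axes at that moment; what a row does not reach only later rows make up. A row lasts 1/8 s, in which the tool goes at most 62.5 mm and 10.7 degrees, less where a joint would pass 70% of its speed; a pose out of reach is approached as far as the arm can. A call with a gripper value outside its range is refused whole. The fingers move at their own pace and stop on an object; "newtons" is the grip in N (left out, the last holds). Time passes only in rows, so rows that repeat a pose let the fingers close. It gives the time, the measured TCP pose, the force and the opening at its end, in the units of the state.
- manip.sense(): the state, without advancing time (a new reading comes with each control period).
- manip.snapshot(name): name is "side" or "top"; returns (picture, depth): 420x560x3 uint8, blue, green, red; 420x560 float32, m along the optical axis (not along the pixel's ray), 0 where there is no reading.
- manip.get_calibration(name): a dict with "fx", "fy", "cx", "cy" (pixels), "rvec" (rotation vector, rad) and "tvec" (3), from world to camera coordinates, as OpenCV has them. Camera axes: x right, y down, z forward; pixel columns grow to the right and rows downward; lengths in m; the calibration is good to about 2 mm. A picture is of the moment at which its call begins. get_calibration takes no time and is no camera call.
- manip.sign_off(): hands the job in, once; it reports no verdict.
The state is a dict: "clock": time; "joints": joint angles; "qvel": joint speeds; "joint_torque": joint torques, N m; "ee_pos": TCP position; "eef_rot": TCP orientation; "contact_force": force on the tool from outside, world axes, zero at the start; "ft_torque": the same for the moment, N m; "finger_gap": finger opening in m.
Only numpy, scipy, OpenCV 4.12 (cv2) and the standard library are available. Lean on these libraries where they do the work, as an engineer would, in place of code of your own. Each camera call takes 0.05 s, during which the arm holds its last target.

## Task

Pick up the circuit-board carrier by its black grip block, lay it flat on the deck of the board holder with its notched edge towards the holder's retaining block, and slide it sideways under the overhanging lip until it is fully home against the back of the pocket. A locating pin hidden under the lip must enter the notch: feel for it gently, shifting the carrier left or right, and never force the carrier against the retaining block. Leave the carrier lying there, let go of it, and do not disturb the other things on the bench.

Things in the scene. Friction and masses are not known exactly. Their poses are not given: they have to be found in the camera images.
- carrier_grip (a point): Centre of the black square grip block (24 x 24 mm, 36 mm tall) on the loose board carrier. Block top 16 mm above this point, carrier's flat underside 26 mm below it. The carrier: aluminium plate 80 mm wide (x), 120 mm long (y), 6 mm thick, with a green circuit board whose small parts stay below 12 mm; about 0.3 kg. +y points to the notched nose edge, z up. It starts flat on a 3 mm blue mat.
- carrier_nose (a point): Middle of the carrier's nose edge, at the underside: the mouth of the notch, 80 mm from the grip block's centre along the carrier's +y (the tail edge is 40 mm the other way). The notch is centred at x = 0: 10 mm wide, 13 mm deep, straight sides. Same axes as the grip.
- pocket (a point): Middle of the back wall of the undercut pocket in the fixed board holder, at deck level. +y points into the wall: the way the carrier slides home; x along the wall, z up. Wall 30 mm high above the deck, 20 mm thick. Side cheeks close the pocket at x = -64 and +64 mm. Home: carrier's +y along this +y, grip point at y = -80 mm, 26 mm above the deck, its x within 2 mm of the pin's.
- lip (a point): Middle of the front edge of the holder's aluminium lip, on its top face, 14 mm above the deck and 18 mm in front of the pocket's back wall. The lip overhangs the deck from here to the wall, over the full 150 mm width; its underside is 8 mm above the deck.
- holder: Fixed board holder; origin under its centre, on the bench; same axes as the pocket point, which is 95 mm from here along +y. Dark flat deck 150 (x) x 230 mm (y), its top 20 mm above the bench.
- block: Bright aluminium retaining block on the holder (wall, cheeks, lip), same origin and axes as the holder. It carries a fixed upright 6 mm pin under the lip, centre 7 mm before the wall, anywhere from -18 to +18 mm in x, not measured: the pin stops the nose edge 10 mm short of the wall unless the notch takes it in. Press on the block with 25 N at most.
- spool: Bystander: grey wire spool, 54 mm across, 36 mm tall, standing; origin under its centre.
- flask: Bystander: small white bottle with red cap, 40 mm across, 85 mm tall; origin under its centre.
- driver: Bystander: screwdriver with yellow handle, 160 mm long, lying along its x.
- brush: Bystander: small brush, 150 mm long, lying along its x.
- partsbox: Bystander: blue divided parts box 100 x 140 x 30 mm; origin under its centre.
- fingerclamp: Bystander: spare black finger clamp bar, 16 x 90 mm, 28 mm tall with its knob; origin under its centre.
- cup: Bystander: white cup, 66 mm across, 70 mm tall; origin under its centre.
There are look-alikes about, which are no part of the job. Leave any orange look-alike of the part that bears carrier_grip alone.

How it is judged:
On the way:
1. the carrier lies level with its nose edge under the lip, not yet home (x of carrier_grip in the frame of pocket between -0.022 and 0.022 m and y of carrier_nose in the frame of pocket between -0.0145 and -0.0035 m and z of carrier_grip in the frame of pocket between 0.0235 and 0.03 m and angle between carrier_grip's own z axis and vertical below 0.06 rad), for 0.05 s.
At the end, for the whole second after the job is handed in: The carrier lies flat on the deck (level within 0.04 rad, height within 2.5 mm), its nose edge under the lip within 2.5 mm of the pocket's back wall with the pin in its notch, square to the wall within 0.05 rad, at rest and let go (y of carrier_nose in the frame of pocket above -0.0025 m and x of carrier_grip in the frame of pocket between -0.022 and 0.022 m and z of carrier_grip in the frame of pocket between 0.0235 and 0.0285 m and angle between carrier_grip's own z axis and vertical below 0.04 rad and angle between the y axis of carrier_grip and the y axis of pocket, either way round below 0.05 rad and linear speed of carrier below 0.01 m/s); the robot touches nothing.
It fails at once if the carrier is pressed or knocked against the retaining block (lip, wall, cheeks or pin) with more than 25 N (contact force between carrier and block above 25 N).
It fails at once if the robot itself presses on the retaining block with more than 25 N (contact force between any of the fingers, the arm and block above 25 N).
It fails at once if another thing on the bench is shifted by more than 30 mm (distance of any of spool, flask, driver, brush, partsbox, fingerclamp, cup from where it was at the start of the episode above 0.03 m).
It also fails if it takes over 64 s, if anything falls off the work surface, if the arm or the gripper's body presses on something with over 40 N, if the wrist force passes 120 N, or if a joint passes its speed limit or range.

## Working session

There is one attempt and no reset: what is moved stays moved. The work goes in short steps, Python scripts to look and compute and a tool call to move; the robot and the scene stay as the last step left them, time stands still between calls to the robot, and variables do not carry over. Pictures are saved under pics/ and viewed, and the job is handed in when it is done.

Besides the shell and the picture viewer there is one more tool, called after ">>>" by a JSON object that holds its "name" and its "arguments", one argument or row to a line. apply_moves: Moves the arm, as the interface text tells. Its arguments: {"type":"object","properties":{"targets":{"type":"array"},"newtons":{"type":"number"}},"required":["targets"]}

```bash
mkdir -p pics; cat > h.py <<'E'
import numpy as np, cv2
from cell import manip
def cal(n):
    c=manip.get_calibration(n); R=cv2.Rodrigues(np.array(c["rvec"],float))[0]
    return c,R,np.array(c["tvec"],float).ravel()
def ray(n,u,v,z):
    c,R,t=cal(n); d=R.T@np.array([(u-c["cx"])/c["fx"],(v-c["cy"])/c["fy"],1]); o=-R.T@t
    return o+d*(z-o[2])/d[2]
def cloud(n,dep):
    c,R,t=cal(n); v,u=np.mgrid[:dep.shape[0],:dep.shape[1]]
    P=np.stack([(u-c["cx"])/c["fx"]*dep,(v-c["cy"])/c["fy"]*dep,dep],-1)
    return (P-t)@R
def proj(n,p):
    c,R,t=cal(n); q=R@np.array(p)+t; return q[0]/q[2]*c["fx"]+c["cx"],q[1]/q[2]*c["fy"]+c["cy"]
E
python3 - <<'E'
from h import *
for n in("top","side"):
    im,d=manip.snapshot(n); cv2.imwrite(f"pics/{n}0.png",im); np.save(f"{n}0.npy",d)
    c,R,t=cal(n); print(n,c["fx"],-R.T@t,R)
print(manip.sense())
E
```

```text
top 400.06525476835793 [ 0.39547341 -0.05038444  1.21085927] [[ 0.01429405 -0.99975327 -0.01700214]
 [-0.99669932 -0.01288729 -0.0801522 ]
 [ 0.07991331  0.01809172 -0.99663762]]
side 422.20694763800344 [ 0.44046455 -1.2352077   0.767261  ] [[ 0.99822333 -0.05595936 -0.02046277]
 [-0.0467325  -0.52225983 -0.85150498]
 [ 0.0369628   0.85094842 -0.52394707]]
{'clock': 0.1, 'joints': array([-1.14551997,  0.61583161, -0.01259786,  1.4247155 ,  0.00806803,
        1.10340842, -0.04042044]), 'qvel': array([ 9.08714160e-05, -2.56691983e-03, -3.47970035e-04, -5.94252576e-03,
        1.81107241e-03,  4.24686254e-04,  6.78343346e-04]), 'joint_torque': array([ 1.67767404e-03, -4.70388150e+01,  2.60543330e-01, -1.71570539e+01,
        1.00990591e-02,  5.91761011e-03,  2.55769788e-05]), 'ee_pos': array([0.28342527, 0.58410685, 0.19415588]), 'eef_rot': array([ 0.1575688 ,  0.68932331, -0.15916485,  0.68896444]), 'contact_force': array([-0.5549457 ,  0.08351109, -0.23398595]), 'ft_torque': array([-0.01189195,  0.01559964,  0.02026262]), 'finger_gap': 0.0859187295628087}
```

View pics/top0.png

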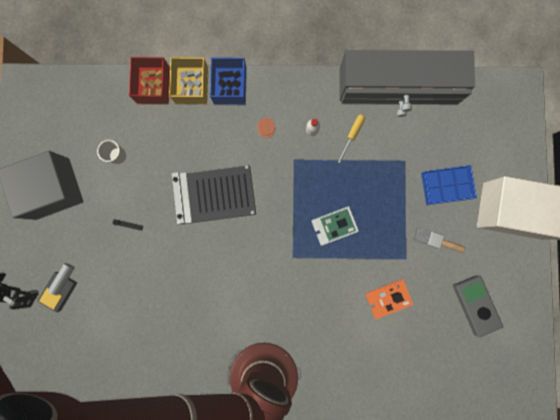

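View pics/side0.png

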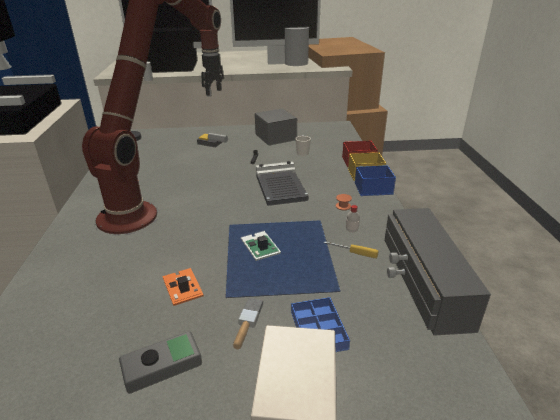

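The top view shows the green carrier on the mat at about (335,225). The holder is at (213,195), with its bright block on the left at (180,197).

Things that could be taken for the carrier:
- Green carrier, (335,225).
- Orange look-alike, (389,299).
- Grey meter with a green screen, (478,305).

By the description I choose the green one on the blue mat, and check it in a close crop.

```bash
python3 - <<'E'
import cv2,numpy as np
a=cv2.imread("pics/top0.png"); b=cv2.imread("pics/side0.png")
r=lambda i,x,y,w,h,s:cv2.resize(i[y:y+h,x:x+w],None,fx=s,fy=s,interpolation=cv2.INTER_NEAREST)
A=r(a,300,195,66,60,6);B=r(a,160,155,110,75,5);C=r(b,235,220,60,50,6)
o=np.zeros((600,800,3),np.uint8)
A=cv2.resize(A,(400,300));C=cv2.resize(C,(400,300));
o[:300,:400]=A;o[:300,400:]=C;B=cv2.resize(B,(440,300));o[300:,:440]=B
D=cv2.resize(r(b,245,150,70,60,5),(360,300));o[300:,440:800]=D
cv2.imwrite("pics/crop0.png",o)
E
```

```text
(no output)
```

View pics/crop0.png

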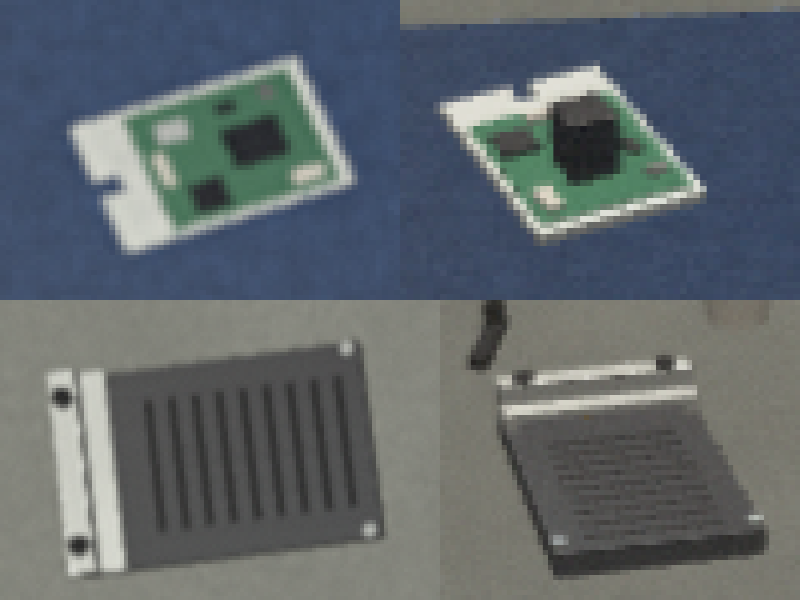

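The crop confirms it: green board, aluminium nose with the notch at about (317,232) in the top image, black block at about (342,222). The lip is the bright bar at about (184,197).

```bash
cat > meas.py <<'E'
from h import *
def rect(n,mask,z):
    cs,_=cv2.findContours(mask,cv2.RETR_EXTERNAL,cv2.CHAIN_APPROX_NONE); c=max(cs,key=cv2.contourArea)
    P=np.array([ray(n,u,v,z)[:2] for u,v in c[:,0]]); 
    return P,cv2.minAreaRect((P*1000).astype(np.float32))
E
python3 - <<'E'
from meas import *
for n,roi in(("top",(306,200,56,50)),("side",(236,228,50,34))):
    im=cv2.imread(f"pics/{n}0.png"); x,y,w,h=roi
    hsv=cv2.cvtColor(im,cv2.COLOR_BGR2HSV)
    m=np.zeros(im.shape[:2],np.uint8)
    sub=hsv[y:y+h,x:x+w]; blue=(sub[...,0]>100)&(sub[...,0]<130)&(sub[...,1]>80)
    m[y:y+h,x:x+w]=(~blue)*255
    P,r=rect(n,m,0.009); print(n,(m>0).sum(),r, cv2.boxPoints(r).round(1).tolist())
    # black block top
    k=np.zeros_like(m); k[y:y+h,x:x+w]=((sub[...,2]<55)&~blue)*255
    nn,l,s,c=cv2.connectedComponentsWithStats(k); i=1+np.argmax(s[1:,4]); print("blk",s[i],c[i],ray(n,*c[i],.045),ray(n,*c[i],.03))
    d=np.load(f"{n}0.npy"); W=cloud(n,d); 
    print("zmax in roi",np.sort(W[y:y+h,x:x+w,2].ravel())[-8:])
    B=W[l==i]; t=B[B[:,2]>.035]; print("block top cloud",t.mean(0) if len(t) else None,len(t), np.ptp(t,axis=0))
    pl=W[(m>0)&(k==0)]; print("plate z med",np.median(pl[:,2]))
    # holder cloud
E
python3 - <<'E'
from h import *
d=np.load("top0.npy");W=cloud("top",d)
im=cv2.imread("pics/top0.png")
np.set_printoptions(precision=3,suppress=True,linewidth=200)
for row in (185,195,205):
    print(row);print(np.c_[np.arange(165,262,3),W[row,165:262:3],im[row,165:262:3].mean(-1)])
E
```

```text
top 1221 ((448.1020202636719, -205.62509155273438), (87.52796936035156, 126.26484680175781), 21.492292404174805) [[384.29998779296875, -162.89999389648438], [430.5, -280.3999938964844], [512.0, -248.3000030517578], [465.70001220703125, -130.8000030517578]]
blk [337 219  10   8  53] [341.79245283 222.75471698] [ 0.45471149 -0.22237874  0.045     ] [ 0.45547365 -0.22459162  0.03      ]
zmax in roi [1.21085927 1.21085927 1.21085927 1.21085927 1.21085927 1.21085927
 1.21085927 1.21085927]
block top cloud [ 0.45471129 -0.22275929  0.0442339 ] 52 [0.02073732 0.02351117 0.01434045]
plate z med 0.00896783498764015
side 760 ((448.1484069824219, -207.1650390625), (87.30218505859375, 133.99972534179688), 21.570316314697266) [[382.8999938964844, -160.89999389648438], [432.20001220703125, -285.5], [513.4000244140625, -253.39999389648438], [464.1000061035156, -128.8000030517578]]
blk [258 239  10  11  81] [262.20987654 244.2345679 ] [ 0.4543724  -0.25597219  0.045     ] [ 0.45466124 -0.23563532  0.03      ]
zmax in roi [0.04602312 0.04602784 0.04623973 0.04625531 0.0469149  0.04697715
 0.767261   
[... 3708 characters left out ...]
22  79.   ]
 [216.      0.504   0.151   0.017  79.   ]
 [219.      0.504   0.141   0.02   77.667]
 [222.      0.505   0.132   0.018  78.333]
 [225.      0.504   0.123   0.02   78.   ]
 [228.      0.504   0.113   0.025  79.333]
 [231.      0.505   0.106   0.015  77.   ]
 [234.      0.505   0.096   0.021  78.   ]
 [237.      0.505   0.087   0.018  73.333]
 [240.      0.505   0.078   0.019  77.333]
 [243.      0.505   0.069   0.021  74.333]
 [246.      0.505   0.06    0.02   79.333]
 [249.      0.505   0.051   0.02   70.667]
 [252.      0.506   0.042   0.019  82.667]
 [255.      0.508   0.035  -0.002 101.   ]
 [258.      0.508   0.025   0.001 129.667]
 [261.      0.508   0.016   0.    129.333]]
```

```bash
python3 - <<'E'
from meas import *
from scipy.spatial.transform import Rotation as Ro
np.set_printoptions(precision=4,suppress=True)
s=manip.sense();R=Ro.from_quat(s["eef_rot"]).as_matrix();print("tool",R)
print("jaw yaw",np.degrees(np.arctan2(R[1,1],R[0,1])))
def line(P):
    l=cv2.fitLine((P*1000).astype(np.float32),cv2.DIST_HUBER,0,.01,.01).ravel();return l[:2],l[2:]
# subpixel edges along image rows of top; threshold crossing
def cross(g,thr,dn):
    i=[k for k in range(len(g)-1) if (g[k]-thr)*(g[k+1]-thr)<=0 and ((g[k]>g[k+1])==dn)]
    return [k+(g[k]-thr)/(g[k]-g[k+1]) for k in i]
im=cv2.imread("pics/top0.png").astype(float).mean(-1)
tail=[];lip=[];wf=[];wb=[]
for v in range(178,212):
    g=im[v,245:265]; c=cross(g,105,False)
    if c: tail.append(ray("top",245+c[-1],v,.02)[:2])
    g=im[v,182:200]; c=cross(g,135,True)
    if c: lip.append(ray("top",182+c[-1],v,.034)[:2])
    g=im[v,165:182]; c=cross(g,165,False)
    if c: wb.append(ray("top",165+c[0],v,.05)[:2])
for nm,P in(("tail",tail),("lip",lip),("wallback",wb)):
    P=np.array(P); d,p=line(P); d=d*np.sign(d[0]); print(nm,len(P),"dirdeg",np.degrees(np.arctan2(d[1],d[0])),p)
left=[];right=[]
for u in range(195,248):
    g=im[155:185,u]; c=cross(g,105,True)
    if c:left.append(ray("top",u,155+c[0],.02)[:2])
    g=im[205:235,u]; c=cross(g,105,False)
    if c:right.append(ray("top",u,205+c[-1],.02)[:2])
for nm,P in(("far+x",left),("near-x",right)):
    P=np.array(P); d,p=line(P); d=d*np.sign(d[1]); print(nm,len(P),"dirdeg",np.degrees(np.arctan2(d[1],d[0])),p)
E
```

```text
tool [[-0.001   0.4365  0.8997]
 [-0.0021  0.8997 -0.4366]
 [-1.     -0.0023  0.    ]]
jaw yaw 64.11599071485495
tail 34 dirdeg 8.474202 [524.9427  35.5465]
lip 34 dirdeg 8.268371 [538.6302 232.473 ]
wallback 34 dirdeg 7.910231 [511.9933 267.9115]
far+x 53 dirdeg 98.134186 [617.0854 123.9117]
near-x 53 dirdeg 98.21615 [463.8196 124.3785]
```

>>> {"name": "apply_moves", "arguments": {
  "targets": [
    [[0,-0.0186,0.0432,5,0.085],[0,-0.0373,0.0864,10,0.085],[0,-0.0559,0.1296,15,0.085],[0,-0.0745,0.1728,20,0.085],[0,-0.0931,0.216,25,0.085],[0,-0.1118,0.2593,30,0.085],[0,-0.1304,0.3025,35,0.085],[0,-0.149,0.3457,42.6,0.085],[0,-0.191,0.3591,42.6,0.085],[0,-0.233,0.3726,42.6,0.085],[0,-0.275,0.386,42.6,0.085],[0,-0.317,0.3995,42.6,0.085],[0,-0.359,0.413,42.6,0.085],[0.01,-0.401,0.4264,42.6,0.085],[0.02,-0.443,0.4398,42.6,0.085],[0.03,-0.485,0.4533,42.6,0.085],[0.04,-0.527,0.4667,42.6,0.085],[0.05,-0.569,0.48,42.6,0.085],[0.06,-0.611,0.4935,42.6,0.085],[0.07,-0.6533,0.507,42.6,0.085]]
  ],
  "newtons": 40
}}

```text
clock: 2.6
ee_pos: [0.4543, -0.2254, 0.1246]
eef_rot: [0.398, 0.585, -0.398, 0.584]
contact_force: [1.0, 0.4, -0.2]
finger_gap: 0.085
```

```bash
cat >> h.py <<'E'
from scipy.spatial.transform import Rotation as Ro
def tool():
    s=manip.sense();R=Ro.from_quat(s["eef_rot"]).as_matrix()
    return s,R,np.degrees(np.arctan2(R[1,1],R[0,1]))
def goto(x,y,z):
    s,R,yaw=tool(); return R.T@(np.array([x,y,z])-s["ee_pos"]),yaw
E
python3 - <<'E'
from h import *
np.set_printoptions(precision=4,suppress=True)
s,R,y=tool();print(s["clock"],s["ee_pos"],y,s["contact_force"],R[:,0],s["joints"])
print(goto(.4552,-.2240,.0185))
for n in("top","side"):
    im,d=manip.snapshot(n); cv2.imwrite(f"pics/{n}1.png",im)
a=cv2.imread("pics/top1.png")[170:290,270:430];b=cv2.imread("pics/side1.png")[150:290,190:350]
cv2.imwrite("pics/c1.png",np.hstack([cv2.resize(a,(400,300)),cv2.resize(b,(400,350))[:300]]))
E
```

```text
2.6 [ 0.4543 -0.2254  0.1246] 21.537158542830632 [ 0.9555  0.4383 -0.2376] [-0.0004  0.0004 -1.    ] [ 0.2578  0.4937  0.233   1.9241 -0.1628  0.7423  0.9602]
(array([ 0.1061,  0.0014, -0.0009]), np.float64(21.537158542830632))
```

View pics/c1.png

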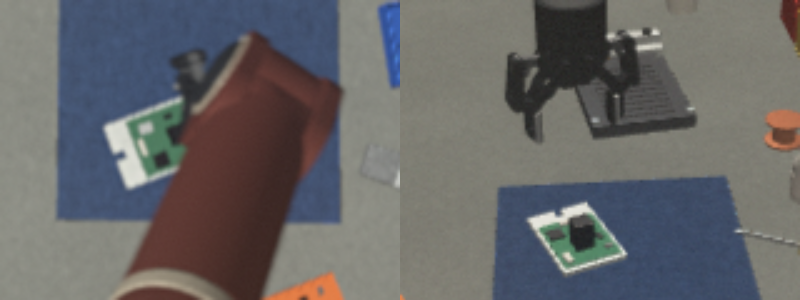

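The side view shows the open gripper straddling the space above the block, and the carrier has not moved. I'll descend next.

>>> {"name": "apply_moves", "arguments": {
  "targets": [
    [[0.02,0.0014,-0.0009,0,0.085],[0.04,0.0014,-0.0009,0,0.085],[0.06,0.0014,-0.0009,0,0.085],[0.075,0.0014,-0.0009,0,0.085],[0.09,0.0014,-0.0009,0,0.085],[0.1,0.0014,-0.0009,0,0.085],[0.105,0.0014,-0.0009,0,0.085],[0.105,0.0014,-0.0009,0,0.085]]
  ]
}}

```text
clock: 3.7
ee_pos: [0.4556, -0.223, 0.0201]
eef_rot: [0.398, 0.585, -0.398, 0.584]
contact_force: [0.2, 0.7, -0.6]
finger_gap: 0.0849
```

```bash
python3 - <<'E'
from h import *
np.set_printoptions(precision=4,suppress=True)
s,R,y=tool();print(s["clock"],s["ee_pos"],y,s["contact_force"],s["ft_torque"],s["finger_gap"])
im,d=manip.snapshot("side"); cv2.imwrite("pics/c2.png",cv2.resize(im[190:290,200:340],(700,500)))
E
```

```text
3.7 [ 0.4556 -0.223   0.0201] 21.508435705809713 [ 0.1701  0.6911 -0.6233] [ 0.0546 -0.0016  0.0055] 0.08485346799005991
```

View pics/c2.png

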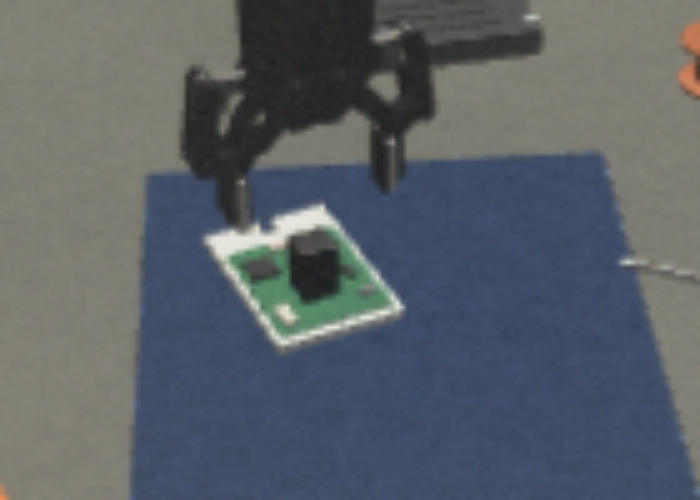

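```bash
python3 - <<'E'
from h import *
np.set_printoptions(precision=4,suppress=True)
s,R,y=tool();p=s["ee_pos"];print(s["clock"],p)
for n in("side","top"): print(n,proj(n,p), proj(n,p+np.array([0,0,.013])+R[:,1]*.045),proj(n,p+np.array([0,0,.013])-R[:,1]*.045), proj(n,[.4552,-.224,.045]))
print(ray("side",248,235,.033),ray("side",278,228,.033))
im,d=manip.snapshot("side");W=cloud("side",d);c=im
for (u,v) in((248,232),(277,224),(262,238),(263,245),(262,210)): print(u,v,np.median(W[v-1:v+2,u-1:u+2].reshape(-1,3),axis=0))
cv2.imwrite("pics/c3.png",cv2.resize(im[190:290,200:340],(700,500)))
E
```

```text
3.75 [ 0.4558 -0.2232  0.0204]
side (np.float64(262.55243505366377), np.float64(244.32603228843905)) (np.float64(276.1982792162652), np.float64(236.83130859569468)) (np.float64(248.28154448616567), np.float64(244.8133040870688)) (np.float64(262.0818677875931), np.float64(237.74557148414698))
top (np.float64(340.8293217710561), np.float64(222.781521152805)) (np.float64(335.8750710628739), np.float64(208.29402738190817)) (np.float64(347.10687624214825), np.float64(236.92632506533118)) (np.float64(342.3515950342603), np.float64(222.59438900051865))
[ 0.4136 -0.1894  0.033 ] [ 0.5064 -0.1598  0.033 ]
248 232 [ 0.4156 -0.2481  0.0847]
277 224 [ 0.5002 -0.2149  0.0847]
262 238 [ 0.4549 -0.2231  0.0438]
263 245 [ 0.4569 -0.2374  0.0276]
262 210 [ 0.4579 -0.2338  0.1453]
```

View pics/c3.png

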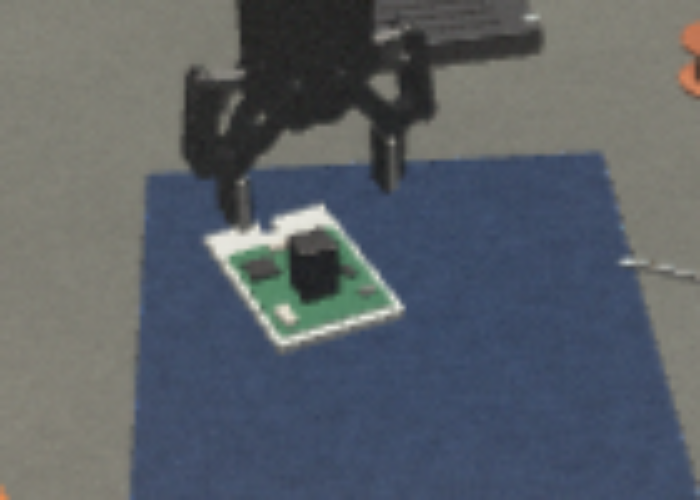

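```bash
python3 - <<'E'
from h import *
np.set_printoptions(precision=4,suppress=True)
s,R,y=tool();p=s["ee_pos"];print(p,s["finger_gap"],s["joints"])
im,d=manip.snapshot("side");W=cloud("side",d)
np.save("side3.npy",d)
g=np.linalg.norm(W[...,:2]-p[:2],axis=-1)<.08
m=g&(W[...,2]>.055)&(W[...,2]<.3)
q=W[m]; 
for z in np.arange(.055,.2,.01):
    b=q[(q[:,2]>=z)&(q[:,2]<z+.01)]
    if len(b): 
        r=(b-p)@R; print(round(z,3),len(b),"jaw",r[:,1].min(),r[:,1].max(),"z",r[:,2].min(),r[:,2].max())
d0=np.load("side0.npy");W0=cloud("side",d0);p0=np.array([.2834,.5841,.1942])
m=(np.linalg.norm(W0[...,:2]-p0[:2],axis=-1)<.1)&(W0[...,2]>.05)&(W0[...,2]<.5)
print("start z percentiles",np.percentile(W0[m][:,2],[0,1,5,50]),m.sum())
v,u=np.nonzero(m);print(u.min(),u.max(),v.min(),v.max(),proj("side",p0))
E
```

```text
[ 0.456  -0.2232  0.0206] 0.08493620093951822 [ 0.2998  0.6599  0.1694  2.0099 -0.2221  0.488   1.0063]
0.065 7 jaw -0.0484388299923212 0.04966440624684541 z -0.008023672181399573 0.010374106899549616
0.075 41 jaw -0.05470278277760426 0.0555699533440748 z -0.012952029186879795 0.014012900526301069
0.085 33 jaw -0.05569988949961098 0.05550932676460347 z -0.014339785458409424 0.014543876003660826
0.095 41 jaw -0.05636384305212477 0.0559475495669963 z -0.013639307281419972 0.013561914172520185
0.105 31 jaw -0.06884833144715224 0.06549955111333688 z -0.006101664587362683 0.015803213331906672
0.115 110 jaw -0.07275301727821375 0.07131505650266483 z -0.013362260815171122 0.01879911000646016
0.125 113 jaw -0.07276500607840365 0.07239396360284016 z -0.01635054400654866 0.017912208683650694
0.135 128 jaw -0.07097224175691935 0.07271224030533678 z -0.0170427563392136 0.02004987894767105
0.145 107 jaw -0.07159928816737439 0.0690957555956268 z -0.010573806145815916 0.02101405282037185
0.155 160 jaw -0.06896084583962947 0.06943607668146136 z -0.010485093646456223 0.02221432591188181
0.165 165 jaw -0.06871134686433966 0.06824739762880315 z -0.012959337366284815 0.015084406305416955
0.175 23 jaw -0.06302437684546396 0.06053638088740181 z -0.005230577499811643 0.033100637269226046
0.185 77 jaw -0.03746133076747584 0.030672613516771592 z -0.0024007757208701344 0.0404409359036118
0.195 85 jaw -0.03753065919485405 0.03152020690128964 z -0.0029558861396604126 0.03897812952110642
start z percentiles [0.0502 0.0543 0.2607 0.3822] 1093
199 226 29 136 (np.float64(214.74586951989895), np.float64(104.15720923511432))
```

The images disagree with the state. Laterally the gripper sits over the block, but the open finger tips measure about 0.072 m high where about 0.033 m was expected. So the stated TCP height looks about 40 mm too low. I'll close the fingers part way here in free air, since the tips stay above the block, and measure the real tip height before going lower.

>>> {"name": "apply_moves", "arguments": {
  "targets": [
    [[0,0,0,0,0.035],[0,0,0,0,0.035],[0,0,0,0,0.035],[0,0,0,0,0.035],[0,0,0,0,0.035],[0,0,0,0,0.035]]
  ]
}}

```text
clock: 4.6
ee_pos: [0.4556, -0.223, 0.0202]
eef_rot: [0.398, 0.585, -0.398, 0.585]
contact_force: [0.1, -0.1, -0.2]
finger_gap: 0.0351
```

```bash
python3 - <<'E'
from h import *
np.set_printoptions(precision=4,suppress=True)
s,R,y=tool();p=s["ee_pos"];print(s["clock"],p,s["finger_gap"],s["contact_force"])
im,d=manip.snapshot("side");W=cloud("side",d)
g=(np.linalg.norm(W[...,:2]-p[:2],axis=-1)<.08)&(W[...,2]>.049)&(W[...,2]<.12)
q=W[g]
for z in np.arange(.045,.12,.005):
    b=q[(q[:,2]>=z)&(q[:,2]<z+.005)]
    if len(b): r=(b-p)@R; print(round(z,3),len(b),"jaw",r[:,1].min(),r[:,1].max(),"z",r[:,2].min(),r[:,2].max())
print("block top z",np.median(W[236:239,260:264,2]))
cv2.imwrite("pics/c4.png",cv2.resize(im[190:290,200:340],(700,500)))
E
```

```text
4.6 [ 0.4556 -0.223   0.0202] 0.035111610994368256 [ 0.0732 -0.0686 -0.1674]
0.055 5 jaw -0.022606232355989197 0.021667514360025952 z -0.00574997607494168 0.010240459886700122
0.06 13 jaw -0.028318171562956542 0.0297966324045769 z -0.005802277497488699 0.011355124577737739
0.065 17 jaw -0.028936298428424653 0.02904497021581952 z -0.00689697403078385 0.013458736505924789
0.07 20 jaw -0.03143667622731012 0.02945479655998272 z -0.010666465285248354 0.012211656352608152
0.075 16 jaw -0.02982213670484818 0.028577814541554544 z -0.0031606468916513643 0.015391818028046754
0.08 18 jaw -0.030619628003008437 0.02993846662827559 z -0.004430797640515008 0.012757137092969375
0.085 19 jaw -0.03091469606240832 0.02929581535783271 z -0.008257971929569376 0.01409479533116035
0.09 15 jaw -0.03111800667554713 0.029728497331187945 z -0.0066412199396419 0.014346964075756863
0.095 12 jaw -0.02987123312559882 0.029921806381331937 z -0.00897541950258165 0.013100008348042359
0.1 26 jaw -0.04503945862568744 0.047862444197688356 z -0.005274464355515335 0.015239557790557452
0.105 42 jaw -0.04823752272015943 0.04949893524688679 z -0.013140248117575193 0.015944389791210222
0.11 56 jaw -0.050198035023356694 0.05072106407838248 z -0.010499760809595745 0.015980819527188567
0.115 36 jaw -0.052172957503565785 0.05403731886429496 z -0.012416974505054747 0.015284190976228865
block top z 0.04514093629676935
```

View pics/c4.png

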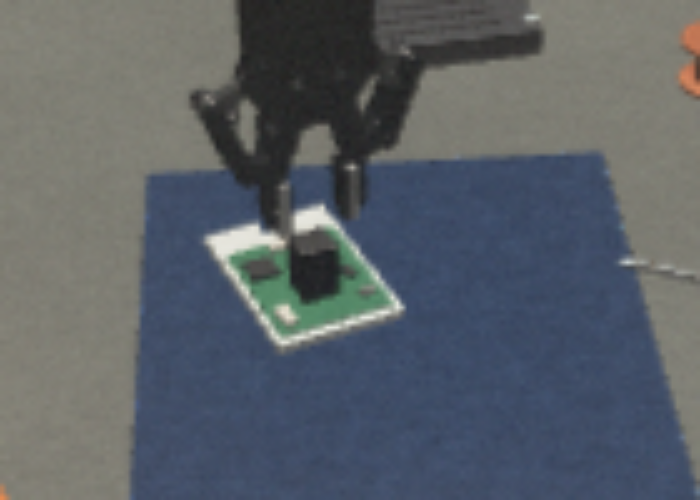

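At 35 mm opening the tips stand at about 0.058 m and the block top at 0.045 m. The bias is therefore real, about 37 mm in z with the lateral position good. I'll descend 35 mm by that measure, with the fingers open.

>>> {"name": "apply_moves", "arguments": {
  "targets": [
    [[0,0,0,0,0.07],[0,0,-0.001,0,0.07],[0,0,-0.001,0,0.07],[0,0,-0.001,0,0.07],[0.01,0,-0.001,0,0.07],[0.02,0,-0.001,0,0.07],[0.028,0,-0.001,0,0.07],[0.035,0,-0.001,0,0.07],[0.035,0,-0.001,0,0.07],[0.035,0,-0.001,0,0.045],[0.035,0,-0.001,0,0.035],[0.035,0,-0.001,0,0.035],[0.035,0,-0.001,0,0.035]]
  ]
}}

```text
clock: 6.28
ee_pos: [0.4554, -0.2221, -0.0146]
eef_rot: [0.398, 0.584, -0.398, 0.585]
contact_force: [-0.3, 0.0, -0.5]
finger_gap: 0.0348
```

```bash
cat > look.py <<'E'
from h import *
import sys
np.set_printoptions(precision=4,suppress=True)
s,R,y=tool();p=s["ee_pos"];print(s["clock"],p,y,s["finger_gap"],s["contact_force"],s["ft_torque"])
im,d=manip.snapshot(sys.argv[1]);x,yy,w,h=map(int,sys.argv[3:7])
cv2.imwrite(f"pics/{sys.argv[2]}.png",cv2.resize(im[yy:yy+h,x:x+w],None,fx=5,fy=5,interpolation=cv2.INTER_CUBIC))
cv2.imwrite(f"pics/{sys.argv[2]}_full.png",im);np.save(f"{sys.argv[2]}.npy",d)
E
python3 look.py side c5 200 190 140 100
```

```text
6.275 [ 0.4554 -0.2221 -0.0146] 21.52023924478198 0.03482311466858131 [-0.3056  0.0216 -0.4809] [0.0262 0.0235 0.0335]
```

View pics/c5.png

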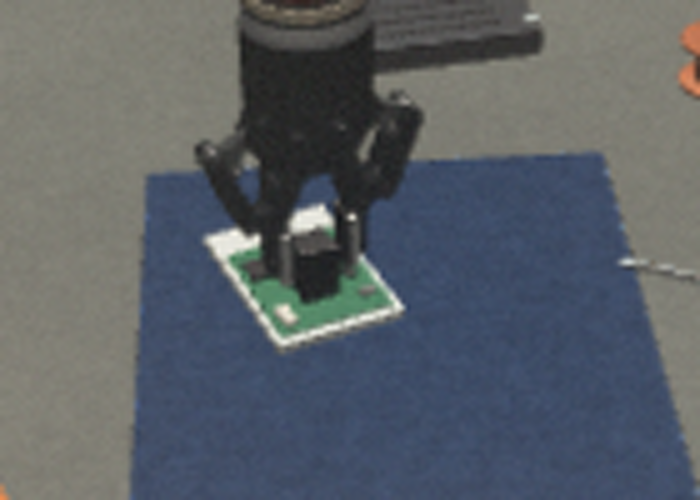

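The fingers straddle the block with clear gaps, and I shift 2 mm to centre on it. Then I close.

>>> {"name": "apply_moves", "arguments": {
  "targets": [
    [[0,0,0.002,0,0.035],[0,0,0.002,0,0.035],[0,0,0.002,0,0.015],[0,0,0.002,0,0.01],[0,0,0.002,0,0.01],[0,0,0.002,0,0.01],[0,0,0.002,0,0.01],[0,0,0.002,0,0.01]]
  ],
  "newtons": 45
}}

```text
clock: 7.32
ee_pos: [0.456, -0.2241, -0.0146]
eef_rot: [0.398, 0.584, -0.398, 0.585]
contact_force: [-1.1, 0.3, 4.2]
finger_gap: 0.0234
```

>>> {"name": "apply_moves", "arguments": {
  "targets": [
    [[-0.005,0,0.002,0,0.01],[-0.012,0,0.002,0,0.01],[-0.02,0,0.002,0,0.01],[-0.03,0,0.002,0,0.01],[-0.03,0,0.002,0,0.01],[-0.03,0,0.002,0,0.01]]
  ]
}}

```text
clock: 8.07
ee_pos: [0.4567, -0.2256, 0.0153]
eef_rot: [0.398, 0.585, -0.398, 0.585]
contact_force: [-0.9, 0.2, -4.0]
finger_gap: 0.0229
```

```bash
python3 look.py side c6 200 190 140 100
```

```text
8.075 [ 0.4567 -0.2256  0.0153] 21.52387595927675 0.022947586533220383 [-0.856   0.2213 -3.9827] [ 0.0058 -0.0166  0.0146]
```

View pics/c6.png

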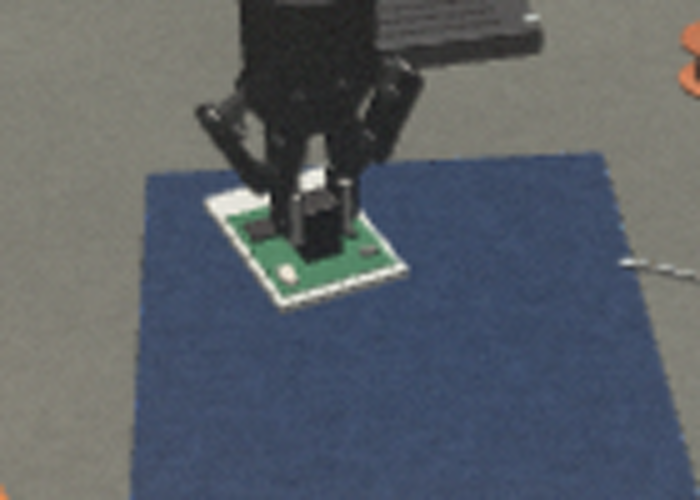

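The lift worked: about 4 N of weight, gap 23 mm, and the carrier appears level in the side view. I raise it, turn it to the holder's yaw and carry it to a point in front of the lip.

>>> {"name": "apply_moves", "arguments": {
  "targets": [
    [[-0.015,0,0,0,0.01],[-0.03,0,0,0,0.01],[-0.045,0.01,-0.015,1,0.01],[-0.045,0.03,-0.044,3,0.01],[-0.045,0.055,-0.08,5,0.01],[-0.045,0.08,-0.117,7,0.01],[-0.045,0.105,-0.153,9,0.01],[-0.045,0.13,-0.19,11,0.01],[-0.045,0.155,-0.226,13.3,0.01],[-0.045,0.18,-0.263,13.3,0.01],[-0.045,0.2,-0.292,13.3,0.01],[-0.045,0.2086,-0.3047,13.3,0.01],[-0.045,0.2086,-0.3047,13.3,0.01],[-0.045,0.2086,-0.3047,13.3,0.01]]
  ]
}}

```text
clock: 9.88
ee_pos: [0.5388, 0.1314, 0.0605]
eef_rot: [0.463, 0.533, -0.464, 0.534]
contact_force: [0.8, 0.1, -3.1]
finger_gap: 0.0233
```

```bash
python3 look.py side c7 220 110 140 100; python3 look.py top c8 150 140 140 110
```

```text
9.875 [0.5388 0.1314 0.0605] 8.032689274517491 0.023302111980891046 [ 0.7737  0.1193 -3.1082] [-0.1099  0.0015  0.0209]
9.925 [0.5388 0.1313 0.0604] 8.00381383177532 0.023338231095187113 [ 0.803  -0.7029 -3.5474] [-0.0338 -0.0098 -0.0238]
```

View pics/c7.png

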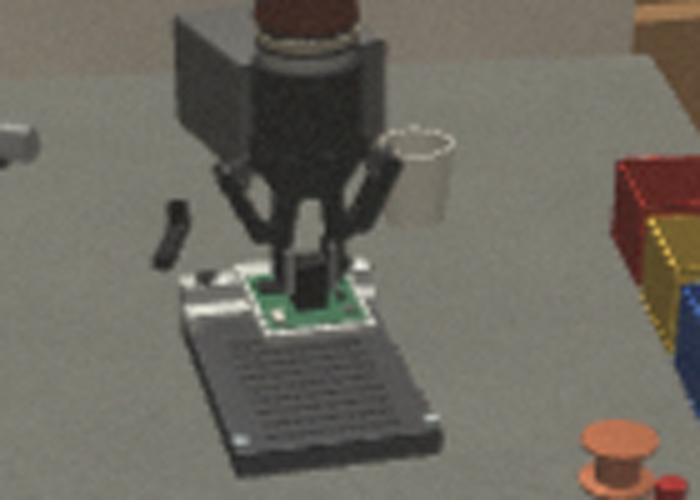

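View pics/c8.png

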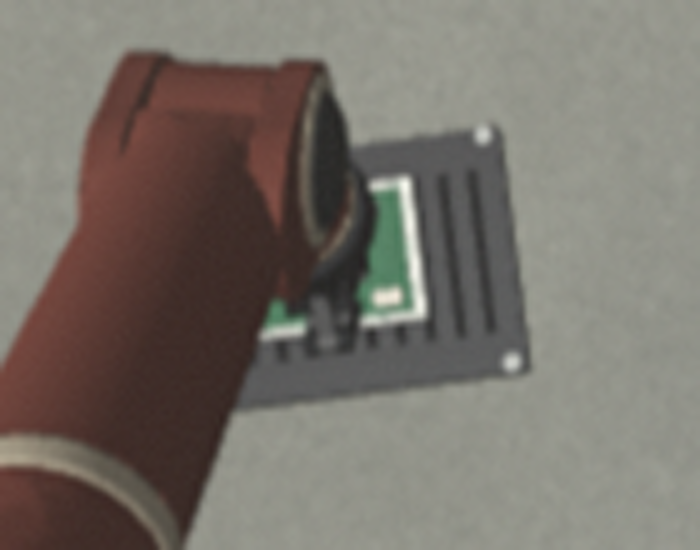

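```bash
cat > plate.py <<'E'
from h import *
import sys
np.set_printoptions(precision=4,suppress=True)
h=np.radians(8.2);ex=np.array([np.cos(h),np.sin(h)]);ey=np.array([-np.sin(h),np.cos(h)])
zlo,zhi=float(sys.argv[1]),float(sys.argv[2])
for n in sys.argv[3:]:
    im,d=manip.snapshot(n);W=cloud(n,d);hsv=cv2.cvtColor(im,cv2.COLOR_BGR2HSV)
    s=manip.sense();p=s["ee_pos"]
    near=np.linalg.norm(W[...,:2]-p[:2],axis=-1)<.1
    g=near&(hsv[...,0]>60)&(hsv[...,0]<90)&(hsv[...,1]>70)&(W[...,2]>zlo-.01)&(W[...,2]<zhi+.01)
    w=near&(hsv[...,1]<40)&(hsv[...,2]>180)&(W[...,2]>zlo)&(W[...,2]<zhi)
    Q=W[g];S=np.c_[Q[:,:2]@ex,Q[:,:2]@ey,Q[:,2]]
    o=np.array([p[:2]@ex,p[:2]@ey])
    A=np.c_[S[:,:2]-o,np.ones(len(S))];c=np.linalg.lstsq(A,S[:,2],rcond=None)[0]
    r=S[:,2]-A@c;k=abs(r)<.006;c=np.linalg.lstsq(A[k],S[k,2],rcond=None)[0]
    Q=W[w];T=np.c_[Q[:,:2]@ex,Q[:,:2]@ey,Q[:,2]] 
    print(n,"green n",len(S),"slope x,y",c[:2],"z at tool",c[2],"tool s",o,"ee z",p[2])
    if len(T): print("white n",len(T),"sx",T[:,0].min(),T[:,0].max(),"sy",T[:,1].min(),T[:,1].max(),"z",np.median(T[:,2]))
E
python3 plate.py .065 .1 side top
```

```text
side green n 69 slope x,y [-0.0293 -0.0081] z at tool 0.08525326322481297 tool s [0.5523 0.0538] ee z 0.06036136579887084
white n 30 sx 0.514001167634882 0.5913798573996535 sy 0.009609546254866942 0.13556233732224496 z 0.08398515995204205
top green n 120 slope x,y [-0.0103  0.0104] z at tool 0.08519798555191221 tool s [0.5524 0.0543] ee z 0.06031501115535687
white n 108 sx 0.5129290166338331 0.5917845795340951 sy 0.014101226031071296 0.10381655432354453 z 0.08383489469922288
```

Both views and the state agree: underside at about 0.078 m, centred at x ≈ 0 of the pocket, nose about 37 mm before the wall. I lower it onto the deck.

>>> {"name": "apply_moves", "arguments": {
  "targets": [
    [[0.015,0,0,0,0.01],[0.03,0,0,0,0.01],[0.042,0,0,0,0.01],[0.05,0,0,0,0.01],[0.053,0,0,0,0.01],[0.055,0,0,0,0.01],[0.0555,0,0,0,0.01],[0.0555,0,0,0,0.01]]
  ]
}}

```text
clock: 11.08
ee_pos: [0.5393, 0.1343, 0.005]
eef_rot: [0.463, 0.534, -0.463, 0.535]
contact_force: [-0.5, 0.4, -3.7]
finger_gap: 0.023
```

>>> {"name": "apply_moves", "arguments": {
  "targets": [
    [[0.001,0,0,0,0.01],[0.001,0,0,0,0.01]]
  ]
}}

```text
clock: 11.32
ee_pos: [0.5391, 0.1343, 0.0038]
eef_rot: [0.463, 0.535, -0.463, 0.535]
contact_force: [-0.1, 0.1, -3.5]
finger_gap: 0.0236
```

>>> {"name": "apply_moves", "arguments": {
  "targets": [
    [[0.001,0,0,0,0.01],[0.001,0,0,0,0.01]]
  ]
}}

```text
clock: 11.58
ee_pos: [0.539, 0.1342, 0.0026]
eef_rot: [0.463, 0.535, -0.463, 0.534]
contact_force: [0.3, -1.0, -3.7]
finger_gap: 0.0228
```

>>> {"name": "apply_moves", "arguments": {
  "targets": [
    [[0.0007,0,0,0,0.01],[0.0007,0,0,0,0.01]]
  ]
}}

```text
clock: 11.82
ee_pos: [0.5391, 0.1342, 0.0024]
eef_rot: [0.463, 0.535, -0.463, 0.535]
contact_force: [-1.2, -1.0, 1.0]
finger_gap: 0.023
```

>>> {"name": "apply_moves", "arguments": {
  "targets": [
    [[0.0007,0,0,0,0.01],[0.0007,0,0,0,0.01]]
  ]
}}

```text
clock: 12.08
ee_pos: [0.5391, 0.1342, 0.0024]
eef_rot: [0.463, 0.535, -0.463, 0.534]
contact_force: [-2.5, -0.3, 5.9]
finger_gap: 0.0235
```

>>> {"name": "apply_moves", "arguments": {
  "targets": [
    [[0.0007,0,0,0,0.01],[0.0007,0,0,0,0.01]]
  ]
}}

```text
clock: 12.32
ee_pos: [0.5391, 0.1342, 0.0024]
eef_rot: [0.463, 0.535, -0.463, 0.534]
contact_force: [-4.1, -0.5, 10.2]
finger_gap: 0.023
```

The deck took the carrier exactly at the predicted height. The vertical stiffness is about 6.5 N/mm. I ease the press and slide towards the lip.

>>> {"name": "apply_moves", "arguments": {
  "targets": [
    [[-0.001,0,0,0,0.01],[-0.001,0,-0.002,0,0.01],[-0.001,0,-0.004,0,0.01],[-0.001,0,-0.006,0,0.01],[-0.001,0,-0.008,0,0.01],[-0.001,0,-0.01,0,0.01],[-0.001,0,-0.012,0,0.01],[-0.001,0,-0.0135,0,0.01],[-0.001,0,-0.0135,0,0.01]]
  ]
}}

```text
clock: 13.45
ee_pos: [0.539, 0.1458, 0.0024]
eef_rot: [0.463, 0.533, -0.463, 0.536]
contact_force: [0.5, -3.8, 5.2]
finger_gap: 0.0234
```

```bash
python3 plate.py .015 .04 side; python3 look.py side c9 220 110 140 100
```

```text
side green n 66 slope x,y [ 0.0059 -0.0178] z at tool 0.02685142201647045 tool s [0.5544 0.0674] ee z 0.002415424276561745
white n 34 sx 0.515736032696753 0.5943430301809205 sy 0.02762931607455632 0.1626928840492797 z 0.02538020391088551
13.5 [0.5391 0.1458 0.0024] 8.155411906258411 0.023308387461559242 [ 0.5337 -3.6806  5.3845] [-0.643   0.1592  0.131 ]
```

View pics/c9.png

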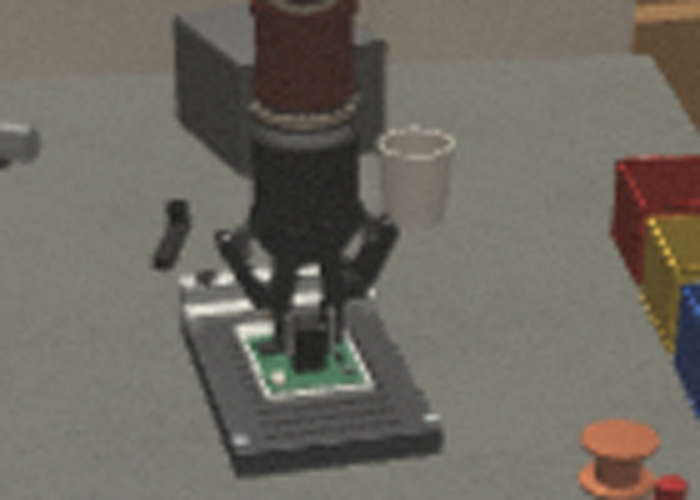

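The nose is clear of the lip by about 6 mm, level, with no block contact. The force is only deck friction. I lighten the press and enter under the lip slowly.

>>> {"name": "apply_moves", "arguments": {
  "targets": [
    [[-0.0006,0,0,0,0.01],[-0.0006,0,-0.001,0,0.01],[-0.0006,0,-0.002,0,0.01],[-0.0006,0,-0.003,0,0.01],[-0.0006,0,-0.004,0,0.01],[-0.0006,0,-0.005,0,0.01],[-0.0006,0,-0.006,0,0.01]]
  ]
}}

```text
clock: 14.42
ee_pos: [0.5365, 0.1531, 0.0024]
eef_rot: [0.463, 0.534, -0.463, 0.535]
contact_force: [0.7, -4.5, 5.6]
finger_gap: 0.0233
```

>>> {"name": "apply_moves", "arguments": {
  "targets": [
    [[0,0,-0.001,0,0.01],[0,0,-0.002,0,0.01],[0,0,-0.003,0,0.01]]
  ]
}}

```text
clock: 14.8
ee_pos: [0.536, 0.156, 0.0024]
eef_rot: [0.463, 0.534, -0.463, 0.535]
contact_force: [1.0, -4.5, 5.9]
finger_gap: 0.0231
```

>>> {"name": "apply_moves", "arguments": {
  "targets": [
    [[0,0,-0.001,0,0.01],[0,0,-0.002,0,0.01]]
  ]
}}

```text
clock: 15.05
ee_pos: [0.5357, 0.158, 0.0024]
eef_rot: [0.463, 0.534, -0.463, 0.535]
contact_force: [0.8, -4.8, 5.6]
finger_gap: 0.023
```

```bash
cat > st.py <<'E'
from h import *
np.set_printoptions(precision=4,suppress=True)
h=np.radians(8.2);ex=np.array([np.cos(h),np.sin(h)]);ey=np.array([-np.sin(h),np.cos(h)])
s,R,y=tool();p=s["ee_pos"];f=s["contact_force"];
print("t",s["clock"],"px %.4f nose_y %.4f z %.4f yaw %.2f"%(p[:2]@ex-.5527,p[:2]@ey+.08-.1712,p[2],y),"F x,y,z",f[:2]@ex,f[:2]@ey,f[2],"Mz",s["ft_torque"])
E
python3 st.py
```

```text
t 15.05 px 0.0000 nose_y -0.0112 z 0.0024 yaw 8.19 F x,y,z 0.06156815606652878 -4.895512285849251 5.552058023582574 Mz [-0.8829 -0.0535  0.0133]
```

>>> {"name": "apply_moves", "arguments": {
  "targets": [
    [[-0.0006,0,0,0,0.01],[-0.0006,0,-0.001,0,0.01]]
  ]
}}

```text
clock: 15.3
ee_pos: [0.5348, 0.1601, 0.0024]
eef_rot: [0.463, 0.535, -0.463, 0.534]
contact_force: [0.6, -2.1, 2.0]
finger_gap: 0.0234
```

```bash
python3 st.py
```

```text
t 15.3 px -0.0005 nose_y -0.0090 z 0.0024 yaw 8.25 F x,y,z 0.31774221018421367 -2.196770537844497 1.9914061392644498 Mz [-0.3977 -0.2436 -0.0142]
```

>>> {"name": "apply_moves", "arguments": {
  "targets": [
    [[0,0,-0.0005,0,0.01],[0,0,-0.001,0,0.01]]
  ]
}}

```text
clock: 15.55
ee_pos: [0.5348, 0.1604, 0.0024]
eef_rot: [0.463, 0.535, -0.463, 0.534]
contact_force: [0.6, -2.8, -0.0]
finger_gap: 0.0233
```

```bash
python3 st.py
```

```text
t 15.55 px -0.0005 nose_y -0.0088 z 0.0024 yaw 8.22 F x,y,z 0.1773157912149418 -2.8569167423988864 -0.03606837366894766 Mz [-0.6069 -0.1953 -0.0413]
```

>>> {"name": "apply_moves", "arguments": {
  "targets": [
    [[0,0,-0.0005,0,0.01],[0,0,-0.001,0,0.01]]
  ]
}}

```text
clock: 15.8
ee_pos: [0.5347, 0.1604, 0.0025]
eef_rot: [0.462, 0.534, -0.464, 0.534]
contact_force: [-0.1, -5.1, -0.6]
finger_gap: 0.0233
```

```bash
python3 st.py
```

```text
t 15.8 px -0.0006 nose_y -0.0087 z 0.0025 yaw 8.19 F x,y,z -0.7864523132416626 -5.087973274894309 -0.6183882329433354 Mz [-0.9744 -0.1593  0.0505]
```

Blocked at an estimated nose_y of about -8.8 mm: the pin, as expected, so my estimate is about 1.2 mm off. I press a little more, still under about 8 N, and average the moment to tell which side the pin is on.

>>> {"name": "apply_moves", "arguments": {
  "targets": [
    [[0,0,-0.0005,0,0.01],[0,0,-0.001,0,0.01]]
  ]
}}

```text
clock: 16.05
ee_pos: [0.5348, 0.1605, 0.0026]
eef_rot: [0.462, 0.534, -0.464, 0.535]
contact_force: [0.8, -6.0, -1.2]
finger_gap: 0.0233
```

```bash
cat > avg.py <<'E'
from h import *
np.set_printoptions(precision=3,suppress=True)
h=np.radians(8.2);ex=np.array([np.cos(h),np.sin(h)]);ey=np.array([-np.sin(h),np.cos(h)])
L=[]
for i in range(8):
    s,R,y=tool();p=s["ee_pos"];f=s["contact_force"];t=s["ft_torque"]
    L.append([p[:2]@ex-.5527,p[:2]@ey+.08-.1712,y,f[:2]@ex,f[:2]@ey,f[2],t[:2]@ex,t[:2]@ey,t[2]]);manip.snapshot("side")
L=np.array(L);print(s["clock"]);print("px %.4f ny %.4f yaw %.2f"%tuple(L.mean(0)[:3]),"F",L.mean(0)[3:6],"M",L.mean(0)[6:],"sd Mz",L[:,8].std())
E
python3 avg.py
```

```text
16.4
px -0.0005 ny -0.0086 yaw 8.17 F [-0.36  -5.689 -0.659] M [-1.248  0.086  0.076] sd Mz 0.03499055767303501
```

The moment hints at the pin being on the -x side. I ease the push to about 3 N and feel along -x in small steps.

>>> {"name": "apply_moves", "arguments": {
  "targets": [
    [[0,0,0.001,0,0.01],[0,-0.001,0.001,0,0.01],[0,-0.002,0.001,0,0.01],[0,-0.003,0.001,0,0.01],[0,-0.004,0.001,0,0.01]]
  ]
}}

```text
clock: 17.08
ee_pos: [0.5333, 0.1604, 0.003]
eef_rot: [0.464, 0.533, -0.462, 0.535]
contact_force: [2.9, -3.9, -4.4]
finger_gap: 0.023
```

```bash
python3 st.py
```

```text
t 17.075 px -0.0019 nose_y -0.0085 z 0.0030 yaw 8.12 F x,y,z 2.3415592401298273 -4.276950836216406 -4.383253825580392 Mz [-1.1287 -0.7642 -0.1652]
```

>>> {"name": "apply_moves", "arguments": {
  "targets": [
    [[0,-0.001,0,0,0.01],[0,-0.002,0,0,0.01]]
  ]
}}

```text
clock: 17.32
ee_pos: [0.5284, 0.1619, 0.0025]
eef_rot: [0.463, 0.535, -0.463, 0.534]
contact_force: [-0.4, 0.1, -3.3]
finger_gap: 0.0231
```

```bash
python3 st.py
```

```text
t 17.325 px -0.0066 nose_y -0.0063 z 0.0025 yaw 8.25 F x,y,z -0.35230147918671295 0.15120804597997978 -3.296627259020815 Mz [-0.0719  0.0031 -0.0152]
```

>>> {"name": "apply_moves", "arguments": {
  "targets": [
    [[0,-0.001,0,0,0.01],[0,-0.002,0,0,0.01]]
  ]
}}

```text
clock: 17.58
ee_pos: [0.5263, 0.162, 0.0025]
eef_rot: [0.463, 0.536, -0.462, 0.534]
contact_force: [0.2, -0.8, -4.5]
finger_gap: 0.0236
```

```bash
python3 st.py
```

```text
t 17.575 px -0.0087 nose_y -0.0060 z 0.0025 yaw 8.31 F x,y,z 0.08498518418542805 -0.7784686279135055 -4.4987601213960815 Mz [-0.0466  0.0376 -0.01  ]
```

The nose dropped forward past the pin stop, from -8.6 to about -6 mm, with no force left. The notch has taken the pin, so I go on forward gently.

>>> {"name": "apply_moves", "arguments": {
  "targets": [
    [[0.0003,0,-0.001,0,0.01],[0.0003,0,-0.002,0,0.01]]
  ]
}}

```text
clock: 17.82
ee_pos: [0.5268, 0.1626, 0.0025]
eef_rot: [0.463, 0.535, -0.463, 0.534]
contact_force: [0.1, -0.9, -3.3]
finger_gap: 0.0231
```

```bash
python3 st.py
```

```text
t 17.825 px -0.0081 nose_y -0.0054 z 0.0025 yaw 8.23 F x,y,z -0.05465678953825907 -0.922955723781962 -3.305093415769581 Mz [-0.1004 -0.0408  0.0363]
```

>>> {"name": "apply_moves", "arguments": {
  "targets": [
    [[0,0,-0.001,0,0.01],[0,0,-0.002,0,0.01]]
  ]
}}

```text
clock: 18.08
ee_pos: [0.5267, 0.1644, 0.0025]
eef_rot: [0.463, 0.535, -0.463, 0.535]
contact_force: [-0.1, -0.1, -2.9]
finger_gap: 0.0232
```

```bash
python3 st.py
```

```text
t 18.075 px -0.0079 nose_y -0.0036 z 0.0025 yaw 8.22 F x,y,z -0.08888350703103841 -0.0904647043390389 -2.9486255747151415 Mz [-0.0917 -0.0081 -0.0168]
```

>>> {"name": "apply_moves", "arguments": {
  "targets": [
    [[0,0,-0.001,0,0.01],[0,0,-0.002,0,0.01]]
  ]
}}

```text
clock: 18.32
ee_pos: [0.5264, 0.1663, 0.0025]
eef_rot: [0.463, 0.535, -0.463, 0.535]
contact_force: [-0.2, 0.1, -3.8]
finger_gap: 0.0234
```

```bash
python3 st.py
```

```text
t 18.325 px -0.0080 nose_y -0.0017 z 0.0025 yaw 8.21 F x,y,z -0.1992936177679368 0.08471937666077504 -3.8128550780415034 Mz [-0.0886  0.053   0.0086]
```

>>> {"name": "apply_moves", "arguments": {
  "targets": [
    [[0,0,-0.0005,0,0.01],[0,0,-0.001,0,0.01],[0,0,-0.0015,0,0.01]]
  ]
}}

```text
clock: 18.7
ee_pos: [0.5261, 0.1677, 0.0025]
eef_rot: [0.463, 0.535, -0.463, 0.535]
contact_force: [0.8, -0.3, -3.0]
finger_gap: 0.0225
```

```bash
python3 st.py
```

```text
t 18.7 px -0.0081 nose_y -0.0003 z 0.0025 yaw 8.22 F x,y,z 0.7413184034314941 -0.3598021881882091 -2.954467554502809 Mz [-0.0823  0.0525 -0.0253]
```

>>> {"name": "apply_moves", "arguments": {
  "targets": [
    [[0,0,-0.0005,0,0.01],[0,0,-0.001,0,0.01]]
  ]
}}

```text
clock: 18.95
ee_pos: [0.526, 0.1687, 0.0025]
eef_rot: [0.463, 0.535, -0.463, 0.535]
contact_force: [0.1, 0.0, -3.1]
finger_gap: 0.0233
```

```bash
python3 st.py
```

```text
t 18.95 px -0.0080 nose_y 0.0008 z 0.0025 yaw 8.22 F x,y,z 0.11793264978204632 -0.005402459425586836 -3.070992873405198 Mz [-0.1406  0.0485  0.021 ]
```

>>> {"name": "apply_moves", "arguments": {
  "targets": [
    [[0,0,-0.0005,0,0.01],[0,0,-0.001,0,0.01]]
  ]
}}

```text
clock: 19.2
ee_pos: [0.5259, 0.1689, 0.0026]
eef_rot: [0.463, 0.534, -0.463, 0.535]
contact_force: [-0.4, -1.9, -2.0]
finger_gap: 0.023
```

```bash
python3 st.py
```

```text
t 19.2 px -0.0081 nose_y 0.0010 z 0.0026 yaw 8.18 F x,y,z -0.6430863754025868 -1.780511765107203 -1.962553108199994 Mz [-0.4413  0.0484  0.0061]
```

The wall is met at +1.0 mm, just 9.8 mm past the pin stop, so this is home. I seat it lightly down onto the deck and check before releasing.

>>> {"name": "apply_moves", "arguments": {
  "targets": [
    [[0.0005,0,-0.0005,0,0.01],[0.001,0,-0.0008,0,0.01],[0.001,0,-0.0008,0,0.01]]
  ]
}}

```text
clock: 19.58
ee_pos: [0.5259, 0.1689, 0.0024]
eef_rot: [0.463, 0.534, -0.463, 0.535]
contact_force: [-1.8, -5.6, 4.9]
finger_gap: 0.0233
```

```bash
python3 st.py; python3 plate.py .015 .04 side
```

```text
t 19.575 px -0.0081 nose_y 0.0010 z 0.0024 yaw 8.15 F x,y,z -2.5901036861307936 -5.271316444584538 4.94286087506163 Mz [-0.8342  0.3979  0.017 ]
side green n 62 slope x,y [-0.0117 -0.0231] z at tool 0.026908453835524086 tool s [0.5446 0.0922] ee z 0.0023956937948954177
white n 53 sx 0.48422042233783996 0.6180475552836717 sy 0.05374738130203081 0.17512047876613857 z 0.032897289107189115
```

>>> {"name": "apply_moves", "arguments": {
  "targets": [
    [[-0.0005,0,0.001,0,0.01],[-0.0005,0,0.001,0,0.03],[-0.0005,0,0.001,0,0.045],[-0.0005,0,0.001,0,0.05],[-0.0005,0,0.001,0,0.05],[-0.0005,0,0.001,0,0.05]]
  ]
}}

```text
clock: 20.38
ee_pos: [0.5259, 0.1696, 0.002]
eef_rot: [0.463, 0.535, -0.463, 0.535]
contact_force: [-0.4, -0.5, 0.4]
finger_gap: 0.0502
```

```bash
python3 st.py; python3 look.py side c10 220 110 140 100
```

```text
t 20.375 px -0.0080 nose_y 0.0017 z 0.0020 yaw 8.22 F x,y,z -0.4628134652655083 -0.4248564254318246 0.4119365084912776 Mz [-0.037   0.01    0.0351]
20.375 [0.5259 0.1696 0.002 ] 8.222408472755998 0.05015124299896246 [-0.3975 -0.4865  0.4119] [-0.037   0.01    0.0351]
```

View pics/c10.png

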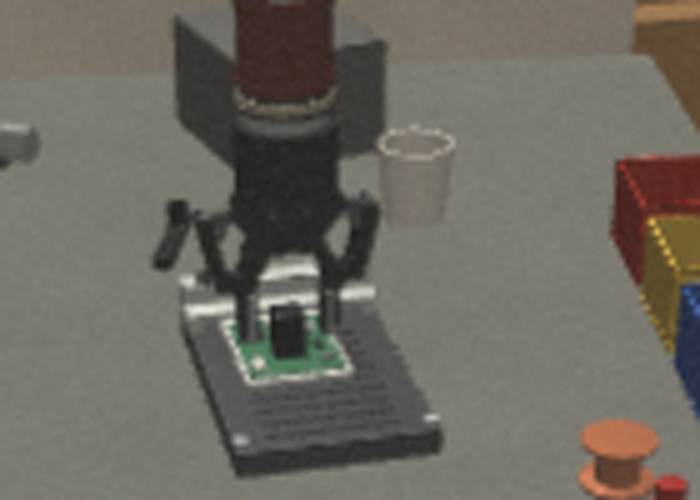

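The view shows the block free between the open fingers and the nose under the lip. I lift straight up and draw back to clear the top view.

>>> {"name": "apply_moves", "arguments": {
  "targets": [
    [[-0.01,0,0,0,0.05],[-0.03,0,0,0,0.05],[-0.06,0,0,0,0.05],[-0.09,0,0,0,0.05],[-0.12,0,0,0,0.05],[-0.14,0,0.04,0,0.05],[-0.14,0,0.08,0,0.05],[-0.14,0,0.12,0,0.05],[-0.14,0,0.16,0,0.05],[-0.14,0,0.2,0,0.05],[-0.14,0,0.24,0,0.05],[-0.14,0,0.28,0,0.05],[-0.14,0,0.28,0,0.05]]
  ]
}}

```text
clock: 22.05
ee_pos: [0.5655, -0.1131, 0.1431]
eef_rot: [0.464, 0.532, -0.466, 0.534]
contact_force: [-0.3, 0.4, 0.1]
finger_gap: 0.0498
```

```bash
python3 look.py side c11 235 145 90 70; python3 look.py top c12 160 150 110 90; python3 - <<'E'
from meas import *
np.set_printoptions(precision=4,suppress=True)
h=np.radians(8.2);ex=np.array([np.cos(h),np.sin(h)]);ey=np.array([-np.sin(h),np.cos(h)])
for n,im,roi in(("top","pics/c12_full.png",(187,160,70,65)),("side","pics/c11_full.png",(258,170,45,32))):
    I=cv2.imread(im);W=cloud(n,np.load(im[5:8]+".npy"));hsv=cv2.cvtColor(I,cv2.COLOR_BGR2HSV)
    x,y,w,hh=roi;m=np.zeros(I.shape[:2],np.uint8)
    s=hsv[y:y+hh,x:x+w];g=(s[...,0]>60)&(s[...,0]<90)&(s[...,1]>70)
    m[y:y+hh,x:x+w]=g*255
    m=cv2.morphologyEx(m,cv2.MORPH_CLOSE,np.ones((5,5)))
    P,r=rect(n,m,.027);b=cv2.boxPoints(r)/1000
    print(n,"green box s:",np.c_[b@ex,b@ey],r[1:])
    Q=W[(m>0)&(W[...,2]<.033)&(W[...,2]>.02)];A=np.c_[Q[:,:2]@ex-.5447,Q[:,:2]@ey-.09,np.ones(len(Q))];print("plane",np.linalg.lstsq(A,Q[:,2],rcond=None)[0],len(Q))
    B=W[y:y+hh,x:x+w].reshape(-1,3);v=s[...,2].ravel();B=B[(B[:,2]>.055)&(B[:,2]<.07)&(v<70)];print("block top",len(B),B[:,:2].mean(0)@ex,B[:,:2].mean(0)@ey,B[:,2].mean())
E
```

```text
22.05 [ 0.5655 -0.1131  0.1431] 7.776075422111153 0.04975714945955546 [-0.2947  0.4283  0.1314] [ 0.0377 -0.0153  0.0137]
22.1 [ 0.5656 -0.1097  0.1426] 7.988728365969323 0.049709390536282407 [ 0.5171 -0.4631 -0.4029] [-0.0028 -0.0294  0.0277]
top green box s: [[0.5129 0.1425]
 [0.5131 0.0615]
 [0.5775 0.0616]
 [0.5773 0.1427]] ((64.42595672607422, 81.02579498291016), 8.350133895874023)
plane [ 0.0092 -0.0027  0.0272] 344
block top 60 0.5432236582668366 0.09052261353963913 0.0609236898027811
side green box s: [[0.5111 0.1428]
 [0.5111 0.0622]
 [0.5786 0.0621]
 [0.5787 0.1428]] ((67.53699493408203, 80.63587188720703), 8.151433944702148)
plane [ 0.0038 -0.0068  0.0274] 109
block top 22 0.5437393458822131 0.08839789347202147 0.05981221394229252
```

View pics/c12.png

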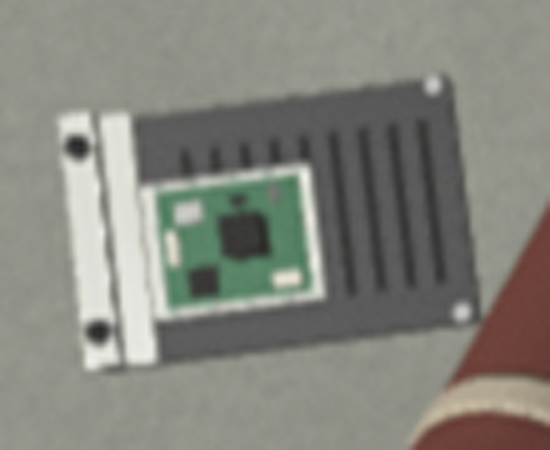

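View pics/c11.png

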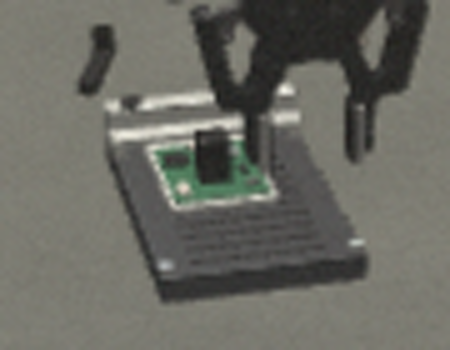

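```bash
python3 - <<'E'
from h import *
h=np.radians(8.2);ex=np.array([np.cos(h),np.sin(h)]);ey=np.array([-np.sin(h),np.cos(h)])
g=cv2.imread("pics/c12_full.png").astype(float).mean(-1)
P=[];T=[];L=[]
for v in range(188,206):
    r=g[v,218:230];k=[i for i in range(len(r)-1) if r[i]>140>=r[i+1]]
    if k: i=k[-1];P.append(ray("top",218+i+(r[i]-140)/(r[i]-r[i+1]),v,.026)[:2])
    r=g[v,245:262];k=[i for i in range(len(r)-1) if r[i]<105<=r[i+1]]
    if k: i=k[0];T.append(ray("top",245+i+(105-r[i])/(r[i+1]-r[i]),v,.02)[:2])
P=np.array(P);T=np.array(T)
for n,q in(("carrier tail",P),("holder tail",T)):
    if len(q): print(n,len(q),np.median(q@ey),np.degrees(np.polyfit(q@ex,q@ey,1)[0]))
E
```

```text
carrier tail 18 0.050836311203230816 0.0988924318067228
holder tail 18 -0.03876936427228701 0.22274531727889538
```

The carrier tail is 89.6 mm from the holder's tail edge, against 90 mm when home. It is square within about 0.1° and level at deck height, so I hand it in.

```bash
python3 -c "
from cell import manip
print(manip.sign_off(), manip.sense()['clock'])"
```

```text
the job is handed in; nothing more can be done
the job is handed in; nothing more can be done
```

The carrier is home under the lip with the pin in its notch, and the gripper has let go and drawn back. I handed in at about 22 s; no verdict was reported.

- **Pin search:** I laid the carrier on the deck and slid it under the lip at x ≈ 0. The pin stopped it. I shifted it about 8 mm towards -x under a light push, and the notch took the pin. It then went on to the wall, 9.8 mm past the pin stop (10 mm expected).
- **Forces:** The highest sideways reading while touching the block was about 6 N, well under the 25 N limit. I only sampled it at the end of each short move, so a brief higher peak would not have shown.
- **Last checks:** The nose measures within about 0.5 mm of the wall, with an uncertainty of about 1 mm. It is square within 0.2°. It is level within about 0.01 rad at deck height, and the block stands free.
- **Disagreement found:** The stated tool height read about 37 mm lower than the finger tips in the depth images, so I set the grasp height from the images. The carrier later met the deck where that predicted.
- **Bystanders:** I did not re-measure their positions; the arm's path stayed clear of them.

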